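Glue-up: screw the plinth rail down, then pump the ratchet gun onto its end cap

ROBOT

A 7-joint arm with a two-finger parallel gripper is mounted at the origin on the work surface. World frame = base frame: x ahead of the robot, y to its left, z up, the work surface at z = 0. Lengths are in mm, angles in rad, forces in N, time in s.
With the tool pointing down it reaches from about 425 to 875 mm from the base axis. Payload 8.4 kg.
Tool frame: the origin (TCP) lies between the finger pads; the fingertips stand 22 mm ahead of it and the grasp point (between the pads) lies 3 mm ahead of it; z points along the fingers, y is the line along which they close (so a half turn about z gives the same grasp; the last joint's range is limited). The gripper opens to 85 mm and grips with 20 to 120 N. Pads are 22 mm wide; open, the fingers measure 114 mm over their backs; the gripper's body (76 mm by 85 mm) begins 54 mm behind the grasp point. The pads swing forward as they close: fully open they stand 13 mm farther back than shut.
Start: joints at [-1.381, 0.333, 0.04, 1.465, -0.013, 1.343, -0.059], TCP at [185.124, 623.053, 253.308] pointing down, gripper open.
Joint ranges: [-2.58, 2.58], [-0.38, 2.09], [-1.3, 1.39], [0.25, 2.4], [-1.5, 4.64], [0.08, 2.09], [-2.65, 2.65]. Speed limits (rad/s): [2.22, 2.22, 2.79, 2.79, 3.14, 3.14, 3.14].

INTERFACE

Orientations are given as [roll, pitch, yaw] about the fixed x, y, z axes, in that order (R = Rz(yaw) Ry(pitch) Rx(roll)).
In Python, from rig import observe, snapshot, finish_job gives the robot as it stands. The module is installed in compiled form; this text tells all that it offers.
- The arm moves only by the tool play_rows, never from a script. Its argument "moves" is a list of rows, each a list of 7 numbers: the turn, a rotation vector about the tool's x, y, z in units of 10 degrees (1.0 is 10 degrees), then the shift along the tool's x, y, z in m, then the opening, from -1 (shut) to 1 (fully open), so that 0 is half open. In form: [[rx, ry, rz, tx, ty, tz, claw], ...]. A call has 1 to 20 rows; each row is the pose to reach, as a shift and turn from the pose commanded when the call began, along the tool's axes at that moment; what a row does not reach only later rows make up. A row lasts 1/8 s, in which the tool goes at most 62.5 mm and 10.7 degrees, less where a joint would pass 70% of its speed; a pose out of reach is approached as far as the arm can. A call with a gripper value outside its range is refused whole. The fingers move at their own pace and stop on an object; "grip_force" is the grip in N (left out, the last holds). Time passes only in rows, so rows that repeat a pose let the fingers close. It gives the time, the measured TCP pose, the force, the opening and the grip force at its end, in the units of the state.
- observe(): the state, without advancing time (a new reading comes with each control period).
- snapshot(name): name is "side" or "top"; returns a dict with "frame" (420x560x3 uint8, blue, green, red), "depth" (420x560 float32, mm along the optical axis (not along the pixel's ray), 0 where there is no reading), "fov_y" (degrees; the focal length in pixels is half the picture's height over the tangent of half this angle, whatever the lens; pixels are square), "cx", "cy" (the principal point, pixels), "dist_coeffs" ([k1, k2, p1, p2, k3] as OpenCV has them; the pictures are not rectified), "R" (3x3) and "t" (3): a world point X has camera coordinates R X + t. Camera axes: x right, y down, z forward; pixel columns grow to the right and rows downward; lengths in mm; the calibration is good to about 2 mm. A picture is of the moment at which its call begins.
- finish_job(): hands the job in; it is judged then, once.
The state is a dict: "time_s": time; "qpos": joint angles; "qd": joint speeds; "joint_torque": joint torques, N m; "ee_pos": TCP position; "tcp_rot": TCP orientation; "ft_force": force on the tool from outside, world axes, zero at the start; "ft_torque": the same for the moment, N m; "grip_width": finger opening in mm; "grasp_force": force on a finger pad.
Only numpy, scipy, OpenCV 4.12 (cv2) and the standard library are available. Lean on these libraries where they do the work, as an engineer would, in place of code of your own. Each camera call takes 0.05 s, during which the arm holds its last target. There are 200 camera calls.

TASK

In the gluing jig on the worktop, first wind the red-knobbed crank clockwise until the screw's foot holds the wooden rail down firmly, so that it cannot shift. Then pump the ratchet gun's red trigger (move the push rod with the trigger only) until its black pad has pushed the white plastic end cap against the rail's end, and finish holding the trigger squeezed so that the pad presses the cap firmly on the rail without crushing it: the program ends while holding. Leave the other things on the worktop alone.

Things in the scene. Friction and masses are not known exactly. Their poses are not given: they have to be found in the camera images.
- jig: Gluing jig fixed to the worktop: 18 mm plywood board, 160 (x) x 420 mm (y -240 to +180). Origin at worktop level, z up, y runs from the ratchet gun (-y end) along the bed to the green screw clamp (+y end); turned up to 0.3 rad. All 'jig' coordinates below are in its frame. Wooden fences beside the bed: inner faces at x = +-23 mm, tops at z = 30 mm.
- handle_top (a point): Middle of the top of the gun's fixed black handle, jig (0, -165, 143) mm: an upright bar 30 (x) x 14 mm (y), clear above z = 82 mm (blue cheeks, x to +-19 mm, below that). The red trigger stands in front (+y) of it; squeezing brings its top towards the handle (-y). Only the trigger moves: handle back and trigger nose have their middle at jig y -144 mm at rest, -156 mm fully in.
- screw_nut (a point): Top of the brass collar of the green screw clamp, on the vertical screw axis: jig (0, 95, 116) mm. The clamp's green arm below it (x -19 to +66 mm, y 80 to 110 mm) has its top at z = 108 mm.
- hold_foot: The screw's round steel foot, 28 mm across; origin at the centre of its underside, at jig z = 68 mm less its descent. It meets the rail's top (jig z = 48 mm) at a crank angle of about 7.85 rad, then the crank quickly gets stiff: going on until the knob needs about 8 to 12 N sideways holds the rail firmly.
- crank (a joint): Turn of the hold-down screw's crank, rad, 0 to 10.5, growing clockwise seen from above; lowers the foot 16 mm a turn. At angle q its steel arm points from the axis to jig (x, y) = (-cos q, +sin q). Starts between 0 and 2.5. Turns with about 4 N at the knob and stays where it is left.
- knob_top (a point): Centre of the top of the crank's red knob: upright, round, 18 mm across, 36 mm high, free to spin on its own pin, 45 mm from the screw axis. Its top is at jig z = 188.5 mm at crank 0 and goes down 2.55 mm per rad with the screw.
- trigger: The gun's trigger; its red grip, 24 mm wide (jig x), has a round nose (radius 8 mm) 50 mm above the hinge. Origin at the hinge, jig (0, -135, 70) mm. Turns about jig +x by 0 (rest) to 0.47 rad (fully squeezed). Spring: 2 N at the start, 4.3 N at the end of the stroke at the nose; driving the free rod takes about 1.5 N more. Handle back to nose front: 56 mm at rest, 33 mm fully in.
- trigger_grip (a point): Foremost (+y) point of the red trigger's round nose at rest, jig (0, -116, 119) mm; fully squeezed the nose is at y -139 mm. Turns with the trigger. When the pad is blocked the trigger stops part-way, and the pad pushes with about 2 x (squeeze force at the nose less the 2 to 4 N of the spring) less 3 N: a squeeze of about 12 N is right, over 20 N may crush the cap.
- push_rod: Steel push rod with a black pad (26 mm across); origin at the centre of the pad's front face: jig (0, -30 + advance, 34) mm. Starts advanced 0 to 14 mm, at most 65. Ratchet teeth every 8 mm: each full stroke of the trigger (fully in, then fully back) advances it about 8 mm, 2 to 6 strokes in all. It stays when the trigger returns (3 N friction) but presses only while the trigger is squeezed.
- cap: Thin-walled white plastic end cap with a grey spigot, 42 (x) x 24 (y) x 34 mm, 30 g, standing loose on the bed between pad and rail; origin at the centre of its underside. It takes a push of about 10 N well and buckles above 40 N.
- rail: Wooden rail, 42 (x) x 120 (y) x 30 mm, lying loose on the bed under the screw; origin at the centre of its underside. Only the screw stops it from sliding in +y.
- glue: Bystander: white glue bottle, 48 mm across, 130 mm high. Origin under its centre.
- tape: Bystander: roll of tape, 100 mm across, 26 mm high. Origin under its centre.
- driver: Bystander: screwdriver lying on the worktop. Origin under its middle.
- mug: Bystander: blue mug, 80 mm across, 90 mm high. Origin under its centre.
- tile: Bystander: loose white wall tile, 150 x 150 x 8 mm. Origin under its centre.
- sponge: Bystander: yellow sponge block, 110 x 70 x 30 mm. Origin under its centre.
- cleaner: Bystander: green cleaner bottle, 72 mm across, 200 mm high. Origin under its centre.
Not all that is in view belongs to the job. Of the things shaped like the cap, the white one is meant. Several things have the shape of the rail; the one meant has the colours described above.

How it is judged (in metres and radians):
On the way, in this order (a step that is already met when the one before it is completed fails the run):
1. the screw's foot presses the rail down firmly while the pad is still off the cap (contact force between hold_foot and rail above 12 N and contact force between push_rod and cap below 0.5 N), for 0.2 s.
2. the pad, driven by the trigger, presses the cap against the rail (contact force between push_rod and cap above 4 N and contact force between cap and rail above 3 N), for 0.2 s.
At the end, for the whole second after the job is handed in: The fingers are holding the trigger squeezed (over 2 N); the pad presses the cap with 4 to 40 N and the cap bears on the rail's end (over 3 N), flush within about 2.5 mm, straight and upright within 0.08 rad; the foot still presses the rail with over 10 N, and the rail has shifted less than 8 mm (all of step 2 and contact force between push_rod and cap below 40 N and contact force between the fingers and trigger above 2 N and contact force between hold_foot and rail above 10 N and distance of rail from where it was at the start of the episode below 0.008 m and y of cap in the frame of rail between -0.0745 and -0.069 m and angle between the y axis of cap and the y axis of rail, either way round below 0.08 rad and angle between cap's own z axis and vertical below 0.08 rad and linear speed of cap below 0.01 m/s); the arm keeps its last pose, push and grip.
It fails at once if the cap is crushed (pushed with over 40 N) (contact force between any of push_rod, the fingers and cap above 40 N).
It fails at once if the robot pushes the rod or its pad directly (contact force between any of the arm, the fingers and push_rod above 1 N).
It fails at once if the rail is shifted by more than 15 mm (distance of rail from where it was at the start of the episode above 0.015 m).
It fails at once if a bystander is disturbed (moved over 30 mm) (distance of any of glue, tape, driver, mug, tile, sponge, cleaner from where it was at the start of the episode above 0.03 m).
It also fails if it takes over 70 s, if anything falls off the work surface, if the arm or the gripper's body presses on something with over 40 N, if the wrist force passes 120 N, or if a joint passes its speed limit or range.

## Working session

There is one attempt and no reset: what is moved stays moved. The work goes in short steps, Python scripts to look and compute and a tool call to move; the robot and the scene stay as the last step left them, time stands still between calls to the robot, and variables do not carry over. Pictures are saved under pics/ and viewed, at most 10 in all, crops included, and the job is handed in when it is done.

Besides the shell and the picture viewer there is one more tool, called as name([rows], argument=value, ...), one row to a line, values as JSON. play_rows: Moves the arm, as the interface text tells. Its arguments: {"type":"object","properties":{"moves":{"type":"array","items":{"type":"array","items":{"type":"number"}}},"grip_force":{"type":"number"}},"required":["moves"]}

```bash
mkdir -p pics
cat > h.py <<'E'
import numpy as np,cv2
from rig import observe,snapshot
def snap(n,f):
    s=snapshot(n); cv2.imwrite(f,s["frame"]); np.savez(f+'.npz',**{k:np.array(v) for k,v in s.items()}); return s
def world(s,u,v,r=1):
    f=210/np.tan(np.radians(float(s["fov_y"]))/2)
    K=np.array([[f,0,float(s["cx"])],[0,f,float(s["cy"])],[0,0,1]])
    p=cv2.undistortPoints(np.array([[[u,v]]],float),K,np.array(s["dist_coeffs"],float))[0,0]
    d=s["depth"][int(v)-r:int(v)+r+1,int(u)-r:int(u)+r+1]; d=np.median(d[d>0])
    return np.array(s["R"]).T@(np.array([p[0]*d,p[1]*d,d])-np.array(s["t"]).ravel())
def proj(s,X):
    f=210/np.tan(np.radians(float(s["fov_y"]))/2)
    K=np.array([[f,0,float(s["cx"])],[0,f,float(s["cy"])],[0,0,1]])
    return cv2.projectPoints(np.array(X,float).reshape(-1,1,3),cv2.Rodrigues(np.array(s["R"],float))[0],np.array(s["t"],float).ravel(),K,np.array(s["dist_coeffs"],float))[0][:,0]
E
python3 -c "
from h import *
a=snap('top','pics/top.png');b=snap('side','pics/side.png')
print(a['R'],a['t'],b['R'],b['t'],a['fov_y'],b['fov_y']);print(observe())"
```

```text
[[-0.00754206 -0.99992836 -0.00929493]
 [-0.99099461  0.00871673 -0.13361776]
 [ 0.13368921  0.00820347 -0.99098935]] [  13.1457658   578.88218312 1386.34569833] [[ 0.99711442 -0.07386155 -0.01753036]
 [-0.06669078 -0.74198188 -0.66709462]
 [ 0.03626543  0.66633877 -0.74476671]] [-530.0466221   121.34531416 1148.15743079] 48.93143288611652 55.695176427676174
{'time_s': 0.1, 'qpos': array([-1.38122834,  0.33383852,  0.03988537,  1.4661683 , -0.01341327,
        1.34329309, -0.05846985]), 'qd': array([-3.16119931e-04, -1.23660875e-03,  1.27243335e-03, -2.52432279e-03,
        4.17276148e-05,  1.24723634e-03,  2.22648191e-04]), 'joint_torque': array([ 3.97508222e-03, -6.60015965e+01,  1.37001447e+00, -4.06477082e+01,
        1.68104586e-02,  8.93897668e-03, -2.96361668e-05]), 'ee_pos': array([185.01981624, 622.72331989, 252.51856912]), 'tcp_rot': array([-3.14015417e+00,  8.71814686e-05,  2.85282507e+00]), 'ft_force': array([ 0.42255372, -0.71038891, -0.5010312 ]), 'ft_torque': array([ 0.04862048, -0.01208062, -0.04859007]), 'grasp_force': 0.0, 'grip_width': 85.32126725889631}
```

View pics/top.png

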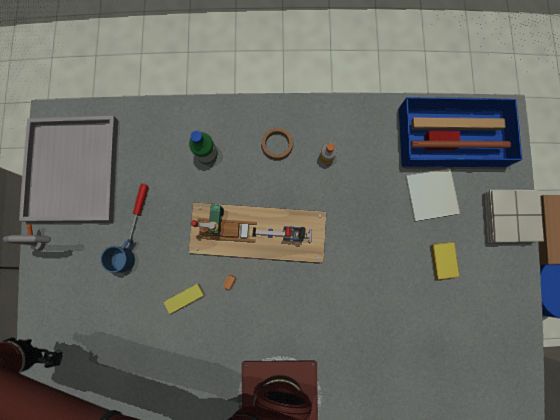

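View pics/side.png

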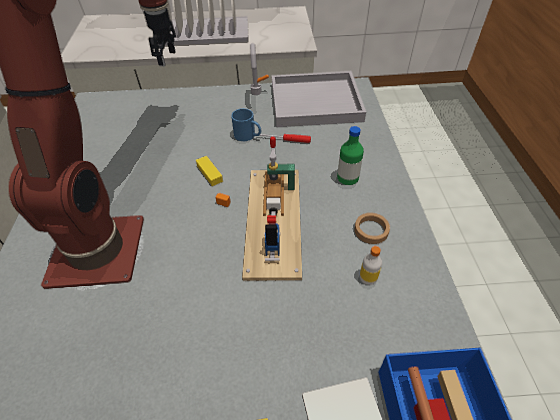

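```bash
python3 -c "
from h import *
a=np.load('pics/top.png.npz');b=np.load('pics/side.png.npz')
c=cv2.resize(a['frame'][195:270,182:334],None,fx=5.2,fy=5.2,interpolation=2);d=cv2.resize(b['frame'][130:285,225:325],None,fx=3.87,fy=3.87,interpolation=2)
cv2.imwrite('pics/c1.png',c);cv2.imwrite('pics/c2.png',d)
for p in [(196,207),(323,214),(321,258),(193,252)]: print(p,world(a,*p).round(1))
"
```

```text
(196, 207) [592.3 259.3  17.1]
(323, 214) [ 566.3 -139.9   19.8]
(321, 258) [ 429.3 -131.    18.6]
(193, 252) [450.6 266.4  19.3]
```

View pics/c1.png

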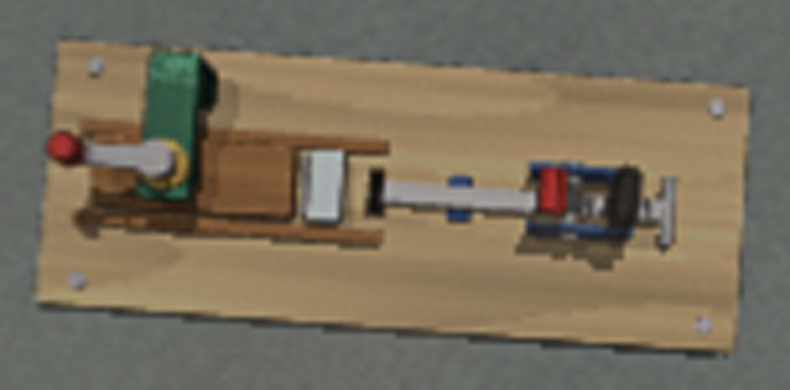

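View pics/c2.png

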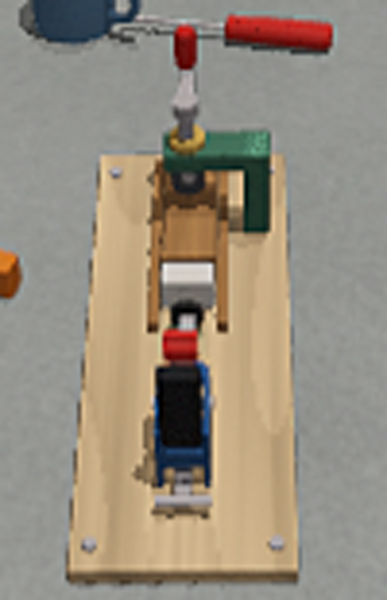

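```bash
cat > fit.py <<'E'
from h import *
from scipy.optimize import least_squares
a=np.load('pics/top.png.npz');b=np.load('pics/side.png.npz')
u=lambda p,f,o:(np.array(p,float)+.5)/f-.5+o
T=u([(60,41),(749,88),(733,350),(36,303)],5.2,[182,195]);S=u([(284,155),(298,572),(68,572),(103,155)],3.87,[225,130])
C=np.array([(80,180,18),(80,-240,18),(-80,-240,18),(-80,180,18)],float)
def W(p,X):
    c,s=np.cos(p[2]),np.sin(p[2]);X=np.atleast_2d(X).astype(float);return np.c_[c*X[:,0]-s*X[:,1]+p[0],s*X[:,0]+c*X[:,1]+p[1],X[:,2]]
r=lambda p:np.r_[(proj(a,W(p,C))-T).ravel(),(proj(b,W(p,C))-S).ravel()]
q=least_squares(r,[510,90,0.05],x_scale=[1,1,.01])
J=q.x
if __name__=='__main__':
    print(J.round(4),r(J).round(1))
    for s in 'T':
        q2=least_squares(lambda p:(proj(a,W(p,C))-T).ravel(),J,x_scale=[1,1,.01]).x;print('top only',q2.round(4))
    # knob
    def K(k): return [-45*np.cos(k),95+45*np.sin(k),188.5-2.55*k]
    kt=u([(64,145)],5.2,[182,195]);ks=u([(185,33)],3.87,[225,130])
    for k in np.arange(0,2.6,.1): print(round(k,1),(proj(a,W(J,K(k)))-kt).round(1),(proj(b,W(J,K(k)))-ks).round(1))
    for n,X in dict(handle=(0,-165,143),nut=(0,95,116),nose=(0,-116,119)).items(): print(n,W(J,X).round(1),((proj(a,W(J,X))-[182,195]+.5)*5.2),((proj(b,W(J,X))-[225,130]+.5)*3.87))
E
python3 fit.py
```

```text
[ 5.143373e+02  9.493740e+01 -7.800000e-02] [ 0.1 -0.5  0.7 -0.4  0.8  0.4  0.  -0.2  0.1 -0.6  0.3 -0.7 -0.5 -0.4
 -0.7 -0.2]
top only [ 5.138517e+02  9.618410e+01 -7.610000e-02]
0.0 [[14.2 17.2]] [[-15.9   7.7]]
0.1 [[12.6 17. ]] [[-15.7   6.8]]
0.2 [[11.  16.7]] [[-15.4   5.9]]
0.3 [[ 9.5 16.1]] [[-15.   5.]]
0.4 [[ 8.  15.5]] [[-14.4   4.2]]
0.5 [[ 6.7 14.7]] [[-13.7   3.3]]
0.6 [[ 5.4 13.7]] [[-12.8   2.6]]
0.7 [[ 4.2 12.7]] [[-11.8   1.9]]
0.8 [[ 3.1 11.5]] [[-10.7   1.2]]
0.9 [[ 2.2 10.2]] [[-9.6  0.6]]
1.0 [[1.4 8.8]] [[-8.3  0.1]]
1.1 [[0.8 7.4]] [[-6.9 -0.3]]
1.2 [[0.3 5.9]] [[-5.5 -0.6]]
1.3 [[-0.1  4.3]] [[-4.1 -0.9]]
1.4 [[-0.3  2.7]] [[-2.6 -1. ]]
1.5 [[-0.3  1.1]] [[-1.1 -1.1]]
1.6 [[-0.2 -0.5]] [[ 0.4 -1. ]]
1.7 [[ 0.1 -2.1]] [[ 1.9 -0.9]]
1.8 [[ 0.6 -3.6]] [[ 3.4 -0.7]]
1.9 [[ 1.2 -5.1]] [[ 4.8 -0.4]]
2.0 [[ 1.9 -6.6]] [[6.2 0. ]]
2.1 [[ 2.8 -7.9]] [[7.6 0.5]]
2.2 [[ 3.8 -9.2]] [[8.8 1.1]]
2.3 [[  4.9 -10.4]] [[10.   1.7]]
2.4 [[  6.2 -11.4]] [[11.1  2.5]]
2.5 [[  7.5 -12.3]] [[12.1  3.3]]
handle [[501.5 -69.6 143. ]] [[630.70906008 192.14105083]] [[178.67808215 370.01233424]]
nut [[521.7 189.6 116. ]] [[165.10194549 163.92190398]] [[187.29705504 135.31506566]]
nose [[505.3 -20.7 119. ]] [[540.75046093 189.80317184]] [[181.55485506 337.20107169]]
```

The white end cap stands between the pad and the rail at top px (244,231). The orange block at (230,282) has the cap's shape but the wrong colour. The rail meant is the brown one under the screw at (230,229), since the others lie in the blue box. Knob at top px (194,222), crank at about 1.57 rad.

play_rows([
  [0,0,-1.21,-0.437,-0.276,0,0],
  [0,0,-1.21,-0.437,-0.276,0,0],
  [0,0,-1.21,-0.437,-0.276,0,0],
  [0,0,-1.21,-0.437,-0.276,0,0],
  [0,0,-1.21,-0.437,-0.276,0,0],
  [0,0,-1.21,-0.437,-0.276,0,0],
  [0,0,-1.21,-0.437,-0.276,0,0],
  [0,0,-1.21,-0.437,-0.276,0,0],
  [0,0,-1.21,-0.437,-0.276,0,0],
  [0,0,-1.21,-0.437,-0.276,0,0],
  [0,0,-1.21,-0.437,-0.276,0,0],
  [0,0,-1.21,-0.437,-0.276,0,0],
  [0,0,-1.21,-0.437,-0.276,0,0],
], grip_force=50)

```text
time_s: 1.72
ee_pos: [524.8, 235.1, 253.3]
tcp_rot: [3.141, -0.0, 3.066]
ft_force: [-0.1, 0.6, 0.2]
grip_width: 42.8
grasp_force: 0.0
```

play_rows([
  [0,0,0,0,0,0.04,0],
  [0,0,0,0,0,0.06,0],
  [0,0,0,0,0,0.077,0],
  [0,0,0,0,0,0.077,0],
])

```text
time_s: 2.22
ee_pos: [524.8, 234.0, 175.3]
tcp_rot: [-3.14, -0.002, 3.064]
ft_force: [0.4, 0.2, 0.1]
grip_width: 42.9
grasp_force: 0.0
```

```bash
python3 -c "
from h import *
a=snap('top','pics/t2.png');b=snap('side','pics/s2.png')
cv2.imwrite('pics/c3.png',np.hstack([cv2.resize(a['frame'][185:265,175:275],None,fx=4,fy=4,interpolation=2),cv2.resize(b['frame'][100:220,230:330],None,fx=3.2,fy=2.667,interpolation=2)]))
print(observe()['ft_force'])"
```

```text
[ 1.00288797  1.18962986 -0.33040909]
```

View pics/c3.png

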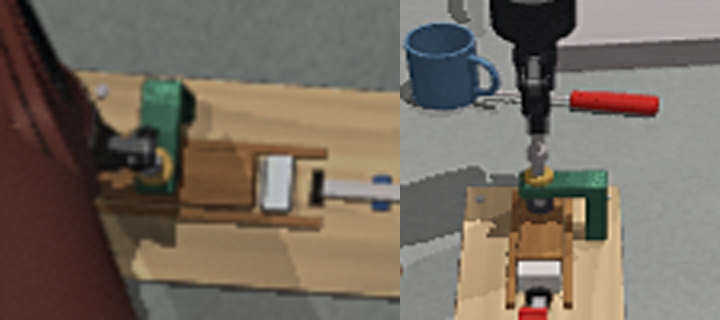

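The gripper sits over the knob with the fingers either side, and the knob is hidden from both views (crop ~(125,150) and (537,90)). There is no contact force, so I'm closing.

play_rows([
  [0,0,0,0,0,0,-1],
  [0,0,0,0,0,0,-1],
  [0,0,0,0,0,0,-1],
  [0,0,0,0,0,0,-1],
  [0,0,0,0,0,0,-1],
], grip_force=50)

```text
time_s: 2.95
ee_pos: [525.9, 234.2, 177.3]
tcp_rot: [3.141, 0.001, 3.064]
ft_force: [-1.4, 0.1, 6.1]
grip_width: 16.0
grasp_force: 48.8
```

```bash
python3 -c "
import numpy as np
for i in range(1,9):
  d=.2*i;print([round(x,4) for x in(-.045*np.sin(d),.045*(np.cos(d)-1),.00255*d)])"
```

```text
[np.float64(-0.0089), np.float64(-0.0009), 0.0005]
[np.float64(-0.0175), np.float64(-0.0036), 0.001]
[np.float64(-0.0254), np.float64(-0.0079), 0.0015]
[np.float64(-0.0323), np.float64(-0.0136), 0.002]
[np.float64(-0.0379), np.float64(-0.0207), 0.0026]
[np.float64(-0.0419), np.float64(-0.0287), 0.0031]
[np.float64(-0.0443), np.float64(-0.0374), 0.0036]
[np.float64(-0.045), np.float64(-0.0463), 0.0041]
```

play_rows([
  [0,0,0,-0.0089,-0.0009,0.0005,-1],
  [0,0,0,-0.0175,-0.0036,0.001,-1],
  [0,0,0,-0.0254,-0.0079,0.0015,-1],
  [0,0,0,-0.0323,-0.0136,0.002,-1],
  [0,0,0,-0.0379,-0.0207,0.0026,-1],
  [0,0,0,-0.0419,-0.0287,0.0031,-1],
  [0,0,0,-0.0443,-0.0374,0.0036,-1],
  [0,0,0,-0.045,-0.045,0.004,-1],
  [0,0,0,-0.045,-0.045,0.004,-1],
])

```text
time_s: 4.08
ee_pos: [567.4, 186.2, 173.3]
tcp_rot: [3.14, 0.002, 3.064]
ft_force: [0.6, 1.3, 6.6]
grip_width: 16.5
grasp_force: 49.0
```

```bash
python3 -c "
import numpy as np
print([[0,0,0]+[float(round(x,4)) for x in(.045*(1-np.cos(d)),-.045*np.sin(d),.00255*d)]+[-1] for d in .23*np.arange(1,20)])"
```

```text
[[0, 0, 0, 0.0012, -0.0103, 0.0006, -1], [0, 0, 0, 0.0047, -0.02, 0.0012, -1], [0, 0, 0, 0.0103, -0.0286, 0.0018, -1], [0, 0, 0, 0.0177, -0.0358, 0.0023, -1], [0, 0, 0, 0.0266, -0.0411, 0.0029, -1], [0, 0, 0, 0.0365, -0.0442, 0.0035, -1], [0, 0, 0, 0.0468, -0.045, 0.0041, -1], [0, 0, 0, 0.057, -0.0434, 0.0047, -1], [0, 0, 0, 0.0665, -0.0395, 0.0053, -1], [0, 0, 0, 0.075, -0.0336, 0.0059, -1], [0, 0, 0, 0.0818, -0.0258, 0.0065, -1], [0, 0, 0, 0.0868, -0.0168, 0.007, -1], [0, 0, 0, 0.0895, -0.0068, 0.0076, -1], [0, 0, 0, 0.0899, 0.0035, 0.0082, -1], [0, 0, 0, 0.0879, 0.0137, 0.0088, -1], [0, 0, 0, 0.0836, 0.0231, 0.0094, -1], [0, 0, 0, 0.0774, 0.0313, 0.01, -1], [0, 0, 0, 0.0694, 0.0378, 0.0106, -1], [0, 0, 0, 0.0601, 0.0424, 0.0111, -1]]
```

play_rows([
  [0,0,0,0.0012,-0.0103,0.0006,-1],
  [0,0,0,0.0047,-0.02,0.0012,-1],
  [0,0,0,0.0103,-0.0286,0.0018,-1],
  [0,0,0,0.0177,-0.0358,0.0023,-1],
  [0,0,0,0.0266,-0.0411,0.0029,-1],
  [0,0,0,0.0365,-0.0442,0.0035,-1],
  [0,0,0,0.0468,-0.045,0.0041,-1],
  [0,0,0,0.057,-0.0434,0.0047,-1],
  [0,0,0,0.0665,-0.0395,0.0053,-1],
  [0,0,0,0.075,-0.0336,0.0059,-1],
  [0,0,0,0.0818,-0.0258,0.0065,-1],
  [0,0,0,0.0868,-0.0168,0.007,-1],
  [0,0,0,0.0895,-0.0068,0.0076,-1],
  [0,0,0,0.0899,0.0035,0.0082,-1],
  [0,0,0,0.0879,0.0137,0.0088,-1],
  [0,0,0,0.0836,0.0231,0.0094,-1],
  [0,0,0,0.0774,0.0313,0.01,-1],
  [0,0,0,0.0694,0.0378,0.0106,-1],
  [0,0,0,0.0601,0.0424,0.0111,-1],
  [0,0,0,0.0601,0.0424,0.0111,-1],
])

```text
time_s: 6.58
ee_pos: [511.0, 232.9, 162.1]
tcp_rot: [3.141, 0.001, 3.064]
ft_force: [-0.0, 0.1, 7.8]
grip_width: 16.5
grasp_force: 49.4
```

play_rows([
  [0,0,0,-0.0083,0.0021,0.0005,-1],
  [0,0,0,-0.015,0.0026,0.0009,-1],
  [0,0,0,-0.0195,0.0024,0.0011,-1],
  [0,0,0,-0.0195,0.0024,0.0011,-1],
])

```text
time_s: 7.08
ee_pos: [530.0, 233.8, 161.2]
tcp_rot: [3.141, 0.0, 3.064]
ft_force: [-4.1, 0.1, 10.4]
grip_width: 16.3
grasp_force: 49.7
```

play_rows([
  [0,0,0,-0.0023,-0.0003,0.0001,-1],
  [0,0,0,-0.0045,-0.0007,0.0002,-1],
  [0,0,0,-0.0045,-0.0007,0.0002,-1],
])

```text
time_s: 7.45
ee_pos: [533.9, 233.1, 161.1]
tcp_rot: [3.141, -0.001, 3.064]
ft_force: [-4.5, 0.5, 11.7]
grip_width: 16.5
grasp_force: 49.9
```

play_rows([
  [0,0,0,-0.0022,-0.0005,0.0001,-1],
  [0,0,0,-0.0044,-0.0011,0.0002,-1],
  [0,0,0,-0.0044,-0.0011,0.0002,-1],
])

```text
time_s: 7.82
ee_pos: [537.9, 231.9, 161.0]
tcp_rot: [3.14, -0.001, 3.065]
ft_force: [-8.1, -0.5, 14.3]
grip_width: 16.5
grasp_force: 50.1
```

play_rows([
  [0,0,0,-0.0021,-0.0007,0,-1],
  [0,0,0,-0.0021,-0.0007,0,-1],
])

```text
time_s: 8.07
ee_pos: [539.7, 231.2, 160.9]
tcp_rot: [3.14, -0.001, 3.065]
ft_force: [-7.2, 0.9, 14.3]
grip_width: 16.2
grasp_force: 50.1
```

play_rows([
  [0,0,0,-0.0016,-0.0006,0,-1],
  [0,0,0,-0.0033,-0.0013,0,-1],
  [0,0,0,-0.0033,-0.0013,0,-1],
  [0,0,0,-0.0033,-0.0013,0,-1],
])

```text
time_s: 8.57
ee_pos: [542.5, 230.0, 160.9]
tcp_rot: [3.14, -0.002, 3.065]
ft_force: [-9.2, 2.1, 15.1]
grip_width: 16.4
grasp_force: 50.2
```

```bash
python3 -c "
from h import *
for i in range(6):
  snapshot('top');print(observe()['ft_force'].round(1))"
```

```text
[-8.9  0.6 14.7]
[-10.9   0.9  14.4]
[-9.6  1.8 15.5]
[-9.2  2.1 14.1]
[-9.   1.5 14.3]
[-9.8  1.3 15.2]
```

Knob force is about 10 N, so the clamp is firm. Releasing the knob and going up.

play_rows([
  [0,0,0,0,0,0,-0.2],
  [0,0,0,0,0,0,-0.1],
  [0,0,0,0,0,0,-0.1],
  [0,0,0,0,0,-0.03,-0.1],
  [0,0,0,0,0,-0.09,-0.1],
  [0,0,0,0,0,-0.09,-0.1],
  [0,0,0,0,0,-0.09,-0.1],
])

```text
time_s: 9.75
ee_pos: [543.7, 228.5, 249.4]
tcp_rot: [-3.142, 0.0, 3.064]
ft_force: [-0.3, -0.0, -0.1]
grip_width: 38.3
grasp_force: 0.0
```

play_rows([
  [0,0,0,0.019,-0.2816,0,0.8],
  [0,0,0,0.019,-0.2816,0,0.8],
  [0,0,0,0.019,-0.2816,0,0.8],
  [0,0,0,0.019,-0.2816,0,0.8],
  [0,0,0,0.019,-0.2816,0,0.8],
  [0,0,0,0.019,-0.2816,0,0.8],
  [0,0,0,0.019,-0.2816,0,0.8],
])

```text
time_s: 10.62
ee_pos: [502.6, -49.8, 248.8]
tcp_rot: [-3.141, -0.002, 3.065]
ft_force: [0.1, 0.5, -0.8]
grip_width: 76.9
grasp_force: 0.0
```

```bash
python3 -c "
from fit import *
s=snap('side','pics/s3.png');t=snap('top','pics/t3.png')
cv2.imwrite('pics/c4.png',np.hstack([cv2.resize(t['frame'][195:270,182:262],None,fx=5.2,fy=5.2,interpolation=2)[:390],cv2.resize(s['frame'][130:230,245:305],None,fx=3.9,fy=3.9,interpolation=2)]))
# original top crop readings -> jig y
for n,(px,py),z in [('pad',(384,192),46),('capfront',(343,186),52),('capback',(305,184),52),('railend',(293,184),48)]:
  p=u([(px,py)],5.2,[182,195])[0]
  q=least_squares(lambda v:(proj(a,W(J,[v[0],v[1],z]))-p).ravel(),[0,0]).x;print(n,q.round(1))
"
```

```text
pad [ -1.5 -25. ]
capfront [-0.2 -1.1]
capback [-0.6 21.2]
railend [-0.8 28.6]
```

View pics/c4.png

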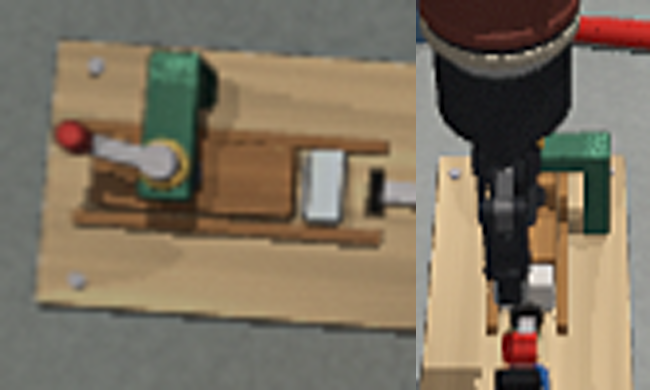

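The crank points to (72,135) and the rail hasn't moved. The pad front is at (368,192) and the cap spans (305–343,186), so about 20 mm of travel remains: two full strokes, then a part stroke. I'll go down astride the handle and trigger.

play_rows([
  [0,0,0,0,0,0.05,0.8],
  [0,0,0,0,0,0.085,0.8],
  [0,0,0,0,0,0.11,0.8],
  [0,0,0,0,0,0.125,0.8],
  [0,0,0,0,0,0.136,0.8],
  [0,0,0,0,0,0.136,0.8],
])

```text
time_s: 11.48
ee_pos: [502.9, -50.5, 113.5]
tcp_rot: [-3.141, -0.001, 3.064]
ft_force: [0.3, 0.5, -0.0]
grip_width: 76.9
grasp_force: 0.0
```

play_rows([
  [0,0,0,0,-0.006,0,0.8],
  [0,0,0,0,-0.01,0,0.8],
  [0,0,0,0,-0.014,0,0.8],
  [0,0,0,0,-0.018,0,0.8],
  [0,0,0,0,-0.022,0,0.8],
  [0,0,0,0,-0.022,0,0.8],
])

```text
time_s: 12.22
ee_pos: [501.9, -72.2, 114.4]
tcp_rot: [3.141, 0.001, 3.064]
ft_force: [1.1, 4.2, 3.1]
grip_width: 77.1
grasp_force: 2.3
```

play_rows([
  [0,0,0,0,-0.004,0,0.8],
  [0,0,0,0,-0.008,0,0.8],
  [0,0,0,0,-0.01,0,0.8],
  [0,0,0,0,-0.01,0,0.8],
])

```text
time_s: 12.72
ee_pos: [501.1, -81.5, 114.1]
tcp_rot: [3.14, 0.001, 3.065]
ft_force: [2.0, 6.0, 2.7]
grip_width: 77.0
grasp_force: 3.5
```

play_rows([
  [0,0,0,0,-0.0015,0,0.8],
  [0,0,0,0,-0.0015,0,0.8],
])

```text
time_s: 12.98
ee_pos: [501.0, -82.5, 114.0]
tcp_rot: [3.14, 0.001, 3.065]
ft_force: [1.6, 7.9, 1.7]
grip_width: 77.3
grasp_force: 4.3
```

play_rows([
  [0,0,0,0,-0.001,0,0.8],
  [0,0,0,0,-0.001,0,0.8],
])

```text
time_s: 13.22
ee_pos: [501.0, -82.7, 114.0]
tcp_rot: [3.139, 0.001, 3.066]
ft_force: [2.1, 10.7, 1.8]
grip_width: 77.2
grasp_force: 5.7
```

play_rows([
  [0,0,0,0,0.01,0,0.8],
  [0,0,0,0,0.02,0,0.8],
  [0,0,0,0,0.029,0,0.8],
  [0,0,0,0,0.029,0,0.8],
  [0,0,0,0,0.022,0,0.8],
  [0,0,0,0,0.018,0,0.8],
  [0,0,0,0,0.014,0,0.8],
  [0,0,0,0,0.01,0,0.8],
  [0,0,0,0,0.01,0,0.8],
])

```text
time_s: 14.35
ee_pos: [501.4, -75.3, 114.1]
tcp_rot: [3.141, 0.001, 3.063]
ft_force: [0.8, 4.3, 2.8]
grip_width: 76.8
grasp_force: 2.2
```

```bash
python3 -c "
from fit import *
t=snap('top','pics/t4.png');s=snap('side','pics/s4.png')
cv2.imwrite('pics/c5.png',np.hstack([cv2.resize(t['frame'][195:270,220:300],None,fx=5.2,fy=5.2,interpolation=2)[:390],cv2.resize(s['frame'][130:230,235:305],None,fx=3.9,fy=3.9,interpolation=2)]))"
```

```text
(no output)
```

View pics/c5.png

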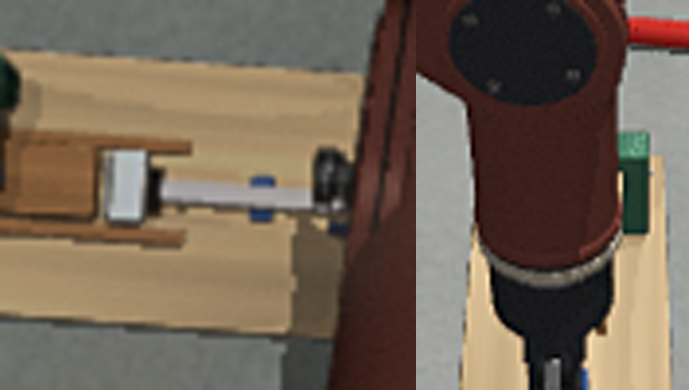

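The pad front at (150,192) has just reached the cap at (147,186). The cap–rail gap at (97–104,186) is still open, about 6 mm. Finishing stroke 2.

play_rows([
  [0,0,0,0,-0.003,0,0.8],
  [0,0,0,0,-0.006,0,0.8],
  [0,0,0,0,-0.008,0,0.8],
  [0,0,0,0,-0.008,0,0.8],
])

```text
time_s: 14.95
ee_pos: [500.8, -82.1, 113.8]
tcp_rot: [3.14, 0.0, 3.065]
ft_force: [1.9, 7.2, 1.4]
grip_width: 77.3
grasp_force: 3.9
```

Now 2 mm more to the stop, then back fully and part of stroke 3.

play_rows([
  [0,0,0,0,-0.002,0,0.8],
  [0,0,0,0,-0.002,0,0.8],
  [0,0,0,0,0.01,0,0.8],
  [0,0,0,0,0.02,0,0.8],
  [0,0,0,0,0.027,0,0.8],
  [0,0,0,0,0.027,0,0.8],
  [0,0,0,0,0.022,0,0.8],
  [0,0,0,0,0.018,0,0.8],
  [0,0,0,0,0.016,0,0.8],
  [0,0,0,0,0.016,0,0.8],
])

```text
time_s: 16.2
ee_pos: [501.9, -67.1, 113.9]
tcp_rot: [3.141, 0.001, 3.064]
ft_force: [0.5, 4.1, 1.8]
grip_width: 76.9
grasp_force: 1.9
```

```bash
python3 -c "
from fit import *
t=snap('top','pics/t6.png')
cv2.imwrite('pics/c6.png',cv2.resize(t['frame'][210:250,220:270],None,fx=10,fy=10,interpolation=2))"
```

```text
(no output)
```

View pics/c6.png

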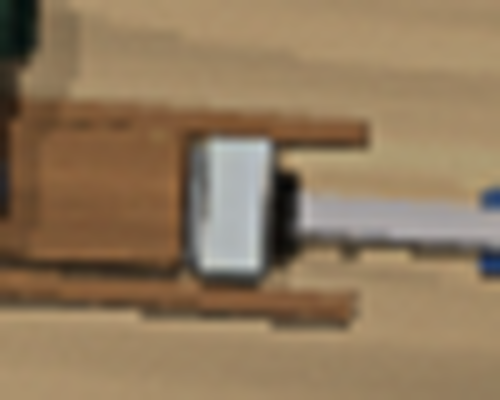

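The cap (195–272, 205) now has a gap of about 3 mm to the rail end (183,205), with the pad touching behind it at (285,215). Continuing in small steps.

play_rows([
  [0,0,0,0,-0.001,0,0.8],
  [0,0,0,0,-0.002,0,0.8],
  [0,0,0,0,-0.003,0,0.8],
  [0,0,0,0,-0.003,0,0.8],
])

```text
time_s: 16.75
ee_pos: [501.7, -69.7, 113.9]
tcp_rot: [3.141, 0.0, 3.064]
ft_force: [0.3, 4.7, 3.8]
grip_width: 76.9
grasp_force: 2.6
```

play_rows([
  [0,0,0,0,-0.001,0,0.8],
  [0,0,0,0,-0.002,0,0.8],
  [0,0,0,0,-0.002,0,0.8],
])

```text
time_s: 17.12
ee_pos: [501.6, -71.4, 114.0]
tcp_rot: [3.141, 0.0, 3.065]
ft_force: [0.9, 6.3, 5.1]
grip_width: 76.8
grasp_force: 3.2
```

play_rows([
  [0,0,0,0,-0.001,0,0.8],
  [0,0,0,0,-0.001,0,0.8],
])

```text
time_s: 17.38
ee_pos: [501.6, -71.9, 114.0]
tcp_rot: [3.14, 0.0, 3.065]
ft_force: [1.4, 8.5, 4.4]
grip_width: 76.8
grasp_force: 4.1
```

play_rows([
  [0,0,0,0,-0.001,0,0.8],
  [0,0,0,0,-0.001,0,0.8],
])

```text
time_s: 17.62
ee_pos: [501.6, -72.4, 114.0]
tcp_rot: [3.14, 0.0, 3.065]
ft_force: [0.9, 10.3, 5.1]
grip_width: 76.9
grasp_force: 5.0
```

play_rows([
  [0,0,0,0,-0.0008,0,0.8],
  [0,0,0,0,-0.0008,0,0.8],
  [0,0,0,0,-0.0008,0,0.8],
  [0,0,0,0,-0.0008,0,0.8],
])

```text
time_s: 18.12
ee_pos: [501.5, -72.7, 114.0]
tcp_rot: [3.139, 0.0, 3.066]
ft_force: [0.1, 12.5, 5.1]
grip_width: 76.7
grasp_force: 5.6
```

```bash
python3 -c "
from fit import *
t=snap('top','pics/t7.png')
cv2.imwrite('pics/c7.png',cv2.resize(t['frame'][210:250,220:270],None,fx=10,fy=10,interpolation=2))
for i in range(6):
  snapshot('top');o=observe();print(o['ft_force'].round(1),o['grasp_force'],o['ee_pos'].round(1))"
```

```text
[ 0.1 11.6  7. ] 5.6490544974803925 [501.5 -72.8 114. ]
[ 0.2 10.9  5.9] 5.649027228355408 [501.6 -72.7 114. ]
[ 1.1 10.5  5.6] 5.649130940437317 [501.5 -72.7 114. ]
[ 0.5 10.6  5.8] 5.648780018091202 [501.6 -72.7 114. ]
[-0.3 12.1  5.8] 5.649078190326691 [501.5 -72.7 114. ]
[ 0.5 11.4  5.6] 5.648986101150513 [501.6 -72.7 114. ]
```

View pics/c7.png

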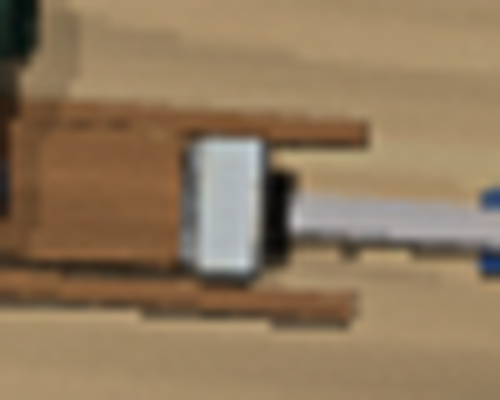

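The cap (190–265, 205) is closed up against the rail end, straight, with the pad on it. The squeeze is steady at about 11.3 N, so I'm handing in.

```bash
python3 -c "
from rig import finish_job
print(finish_job())"
```

```text
the job is handed in; nothing more can be done
None
```

I handed the job in while still squeezing the trigger at about 11 N; no verdict came back. By the camera and force readings, the screw holds the rail down (about 10 N at the knob) and the pad presses the white cap flush and straight on the rail's end.

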